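# Weigh a jar of jam on the baker's scale: large weight, then the poise

## Task

Weigh the jar of jam that stands on the left plate of the baker's scale: take the large knob weight out of its pocket in the wooden block and set it down gently on the right plate, and slide the poise along the notched rail until the needle rests between the two long marks of the dial. Leave the jar standing on its plate and the small weight in its pocket, and let go of the scale so that it swings free.

Things in the scene. Friction and masses are not known exactly. Their poses are not given: they have to be found in the camera images.
- dough_scale: Two-plate baker's scale, white base 94 x 240 mm, fixed. Origin: centre of its underside; x points away from its front, y to its left plate, z up. Its steel beam turns on a pivot 115 mm up; the beam's ends, 120 mm left and right, carry round plates 152 mm across that stay level, tops 195 mm up when the beam is level, rising or falling by up to 19 mm. A dashpot brings it to rest in about 1 s.
- needle_tip (a point): Tip of the thin dark needle, 152 mm above the beam's pivot, which leans with the beam before a white dial plate (88 x 52 mm, between the plates, top 272 mm above the table). The dial's two longest black marks stand 7.5 mm left and right of its centre.
- scale_beam (a joint): Beam angle in rad: 0 = level, needle midway between the long marks; negative = left (jar) plate low, needle leaning left; positive = right plate low. Stops at -0.16 and +0.16 hold it when far out of balance; it starts at -0.16. Off the stops it turns about 0.036 rad for each notch the poise moves; within 0.035 the needle is between the long marks.
- poise (a joint): Place of the poise on its rail in m: 0 = left end, 0.168 = right end (-y of dough_scale); going right loads the right side. A notch each 0.012; a sprung roller in the poise clicks into them, about 3 N along the rail moves it on, no lifting needed. Starts within 3 notches of the left end. With the large weight on the right plate it balances somewhere from 0.06 to 0.16; without it, nowhere.
- poise_grip (a point): Where to grip or push the poise (brass, 27 x 36 x 50 mm): middle of its black round handle, 16 mm thick, 34 mm long, which leans 38 degrees from vertical to the scale's front (-x). The notched rail (246 mm long, 68 mm before the pivot, 100 mm up, tilting with the beam) runs below and just inside the plates' front rims: the gripper must lean back the same way, 25 to 45 degrees.
- plate_right: The right plate, aluminium, 152 mm across, 6 mm thick, on a thin stem. Origin: on its joint at the beam's end, 80 mm below its top face; z up.
- plate_right_top (a point): Centre of the top face of the right plate, where the weight goes.
- jam_jar: Glass jar with red jam and a green lid, 75 mm wide, 94 mm high, loose on the left plate. Origin: centre of its underside. Its weight differs each time, 0.62 to 0.79 kg.
- weight_block: Wooden block 140 x 76 x 40 mm, heavy, not to be moved, with two round pockets 28 mm deep, open at the top. Origin: centre of the underside; the large weight's pocket (59 mm across) is centred at x = +0.032, the small weight's (47 mm) at x = -0.036.
- weight_large: Large iron knob weight, 0.5 kg: body 56 mm across and 30 mm high, with a neck and a round knob on top (25 mm across, 24 mm high), 62 mm high overall. Origin: centre of its underside. It stands in its pocket with 1.5 mm play all round and 2 mm of its body above the block, so that only the knob can be gripped.
- weight_large_knob (a point): Middle of the large weight's knob, 50 mm above the weight's underside.
- weight_small: Small iron knob weight, 44 mm across, 56 mm high with its knob, 0.22 kg, in the other pocket; it stays there. Origin: centre of its underside.
- plate_left_top (a point): Centre of the top face of the left plate, where the jar stands.
There are look-alikes about, which are no part of the job. Leave any blue look-alike of the weight_large alone.

How it is judged:
By the outcome, as a careful person would: the job done as asked, in the order asked, and still so for the second after the job is handed in, with the robot touching nothing.
It also fails if it takes over 67 s, if anything falls off the work surface, if the arm or the gripper's body presses on something with over 40 N, if the wrist force passes 120 N, or if a joint passes its speed limit or range.

## Robot

A 6-joint arm with a two-finger parallel gripper is mounted at the origin on a cart in front of the work surface, level with it; the furniture and walls round the work are solid. World frame = base frame: x ahead of the robot, y to its left, z up, the work surface at z = 0. Lengths are in m, angles in rad, forces in N, time in s.
With the tool pointing down it reaches from about 0.35 to 0.775 m from the base axis. Payload 7.3 kg.
Tool frame: the origin (TCP) lies on the mounting face of the last link; the fingertips stand 178 mm ahead of it and the grasp point (between the pads) lies ahead of it (manip.hold_point_z is the z of the grasp point in the tool frame, in m); z points along the fingers, y is the line along which they close (so a half turn about z gives the same grasp; the last joint's range is limited). The gripper opens to 92 mm and grips with 3 to 60 N. Pads are 19 mm wide; open, the fingers measure 130 mm over their backs; the gripper's body (75 mm by 190 mm) begins 47 mm behind the grasp point.
Start: joints at [-1.327, 0.342, 1.524, -0, 1.275, -0.146], TCP at [0.2, -0.486, 0.405] pointing down, gripper open.
Joint ranges: [-2.53, 2.53], [-0.77, 2.02], [0.04, 2.7], [-1, 4.14], [0.28, 2.66], [-3.11, 3.11]. Speed limits (rad/s): [2.57, 2.57, 3.14, 3.14, 3.14, 3.14].

## Interface

Orientations are given as a rotation vector (axis times angle).
In Python, from bench import monitor, grab_frame, calibration, manip, silhouettes, tip_of gives the robot as it stands.
- The arm moves only by the shell command python3 -m handwheel 'ROWS' [FORCE]. ROWS is a JSON object of lists of equal length, an entry for each row: "slide": the shift along the tool's x, y, z in mm, a list of three; "angular": the turn, a rotation vector about the tool's x, y, z in rad, a list of three; "claw": the finger opening in mm, from 0 to 91.8. In form: {"slide": [[dx, dy, dz], ...], "angular": [[wx, wy, wz], ...], "claw": [claw, ...]}. A call has 1 to 5 rows; each row shifts and turns the commanded pose from where the row before left it, along the tool's axes as they then stand; what a row does not reach is not made up. A row lasts 1/12 s, in which the tool goes at most 41.7 mm and 7.16 degrees, less where a joint would pass 70% of its speed; a pose out of reach is approached as far as the arm can. A call is refused whole if a number of a shift passes 41.7 or a number of a turn 0.125, either way. A call with a gripper value outside its range is refused whole. The fingers move at their own pace and stop on an object; FORCE is the grip in N (left out, the last holds). Time passes only in rows, so rows that do not move let the fingers close. It gives the time, the measured TCP pose, the force, the opening and the grip force at its end, in the units of the state.
- monitor.state(): the state, without advancing time (a new reading comes with each control period).
- grab_frame(name): name is "scene" or "top" or "wrist"; returns the picture (480x640x3 uint8, red, green, blue); there is no depth.
- calibration(name): a dict with "mtx" (3x3 intrinsics, pixels), "R" (3x3) and "t" (3): a world point X has camera coordinates R X + t; the wrist camera has in their place "mount" (4x4, takes a point from camera to tool coordinates, whose origin is the TCP and whose axes are the flange's). Camera axes: x right, y down, z forward; pixel columns grow to the right and rows downward; lengths in m; the calibration is good to about 2 mm. A picture is of the moment at which its call begins: read the wrist's pose just before it. calibration takes no time and is no camera call.
- manip.sign_off(): hands the job in; it is judged then, once.
Trained networks look in the newest picture that a camera, given by its name, has taken for a name from the list of things; names that differ only in an ending like _2 or _b are one class to them, and where a whole thing is asked for, a point or a joint stands for the part that bears it (a point fixed in the world has none). Each returns a list of dicts, best first, with "confidence" (0 to 1); they miss things now and then, are a little off and sometimes report something else, mostly with a low value. They report only what shows in the picture. A call takes as long as a camera call. They do not tell look-alikes from the thing itself.
- silhouettes(name, camera): "region" (480x640 bool, what is visible of it).
- tip_of(name, camera): "location" ([x, y, z] in m, in world coordinates, good to about 4 mm: a listed point, or the origin of a listed thing).
The state is a dict: "t": time; "joint_positions": joint angles; "dq": joint speeds; "joint_torque": joint torques, N m; "tcp_pos": TCP position; "tcp_rot": TCP orientation; "wrist_force": force on the tool from outside, world axes, zero at the start; "torque": the same for the moment, N m; "gripper_width": finger opening in m; "grip_force": force on a finger pad.
Only numpy, scipy, OpenCV 4.12 (cv2) and the standard library are available. Lean on these libraries where they do the work, as an engineer would, in place of code of your own. Each camera call takes 0.05 s, during which the arm holds its last target. There are 200 camera calls.

## Working session

There is one attempt and no reset: what is moved stays moved. The work goes in short steps, Python scripts to look and compute and a shell command to move; the robot and the scene stay as the last step left them, time stands still between calls to the robot, and variables do not carry over. Pictures are saved under pics/ and viewed, at most 10 in all, crops included, and the job is handed in when it is done.

```bash
mkdir -p pics; ls; python3 - <<'E'
from bench import monitor, grab_frame, calibration, manip, silhouettes, tip_of
import cv2,numpy as np
s=monitor.state();print(s['t'],s['tcp_pos'],s['tcp_rot'],manip.hold_point_z,s['gripper_width'])
for c in ['scene','top']:
    im=grab_frame(c);cv2.imwrite(f'pics/{c}0.png',im[:,:,::-1])
    for n in ['dough_scale','weight_large_knob','weight_large','plate_right_top','poise_grip','weight_block','jam_jar','needle_tip','weight_small','plate_left_top']:
        print(c,n,[(np.round(d['location'],3).tolist(),round(d['confidence'],2)) for d in tip_of(n,c)][:3])
s=monitor.state();print(s['t'])
E
```

```text
pics
0.0 [ 0.19949098 -0.48547836  0.40404122] [-3.08059054e+00 -6.08159566e-01  1.08916012e-04] 0.1592 0.09173716220339118
scene dough_scale [([0.409, -0.36, 0.067], 0.7), ([0.392, -0.388, 0.001], 0.65), ([0.555, -0.257, 0.001], 0.63)]
scene weight_large_knob [([0.651, -0.521, 0.048], 0.9)]
scene weight_large [([0.65, -0.521, 0.001], 0.93), ([0.408, -0.36, 0.014], 0.59)]
scene plate_right_top [([0.562, -0.374, 0.217], 0.68)]
scene poise_grip []
scene weight_block [([0.389, -0.389, -0.001], 0.63)]
scene jam_jar []
scene needle_tip []
scene weight_small [([0.366, -0.419, 0.015], 0.98), ([0.567, -0.372, 0.136], 0.41)]
scene plate_left_top []
top dough_scale [([0.556, -0.256, 0.001], 0.83)]
top weight_large_knob [([0.572, 0.008, 0.048], 0.77), ([0.41, -0.358, 0.064], 0.63), ([0.644, -0.522, 0.046], 0.61)]
top weight_large [([0.567, 0.013, 0.001], 0.96), ([0.644, -0.517, 0.001], 0.93), ([0.408, -0.358, 0.012], 0.59)]
top plate_right_top [([0.564, -0.377, 0.216], 0.83)]
top poise_grip [([0.451, -0.202, 0.126], 0.53)]
top weight_block [([0.384, -0.383, 0.0], 0.95)]
top jam_jar [([0.568, -0.132, 0.176], 0.81)]
top needle_tip [([0.536, -0.236, 0.266], 0.84)]
top weight_small [([0.371, -0.417, 0.013], 0.55)]
top plate_left_top [([0.544, -0.137, 0.177], 0.56)]
1.1
```

View pics/top0.png

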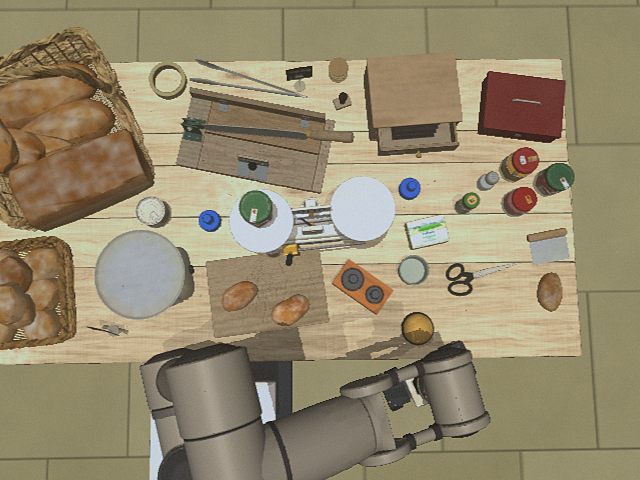

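View pics/scene0.png

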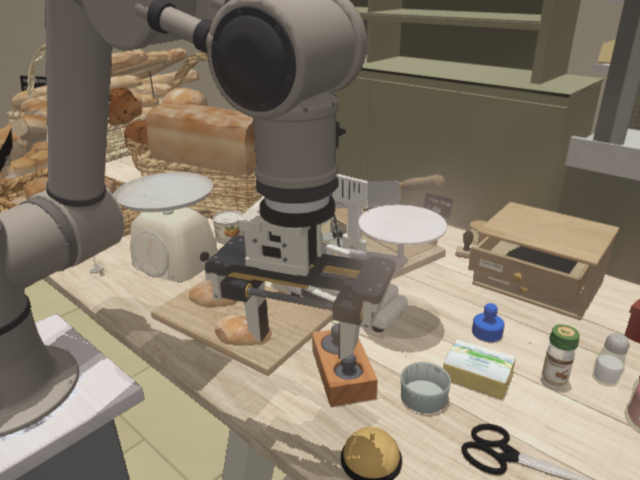

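The top view shows the scale at about (315,215), the brass poise handle at (291,253) and the block at (363,287), with the large weight in its upper-left pocket (352,279). The blue objects at (409,187) and (209,220) are look-alikes. The scene view agrees, with the block in front of the right plate.

```bash
cat > h.py <<'E'
from bench import monitor, grab_frame, calibration, manip, silhouettes, tip_of
import numpy as np,cv2
from scipy.spatial.transform import Rotation as Ro
H=manip.hold_point_z
def pose():
    s=monitor.state();R=Ro.from_rotvec(s['tcp_rot']);p=np.array(s['tcp_pos']);return s,R,p
def go(target,Rt=None):
    """shift in tool mm for grasp point->target (and rotvec in tool axes to Rt)"""
    s,R,p=pose();g=p+R.apply([0,0,H])
    print('t',round(s['t'],2),'grasp',g.round(4),'F',np.round(s['wrist_force'],1),'w',round(s['gripper_width'],4),'shift',(R.inv().apply(np.array(target)-g)*1000).round(1))
    if Rt is not None:
        print('turn',(R.inv()*Rt).as_rotvec().round(3),'tcp shift',(R.inv().apply(np.array(target)-Rt.apply([0,0,H])-p)*1000).round(1))
def pts(c,names):
    grab_frame(c)
    for n in names: print(c,n,[(np.round(d['location'],4).tolist(),round(d['confidence'],2)) for d in tip_of(n,c)][:3])
E
python3 -m handwheel '{"slide":[[38,-6,5],[38,-6,5],[38,-6,10],[38,-6,10],[38,-6,10]],"angular":[[0,0,0],[0,0,0],[0,0,0],[0,0,0],[0,0,0]],"claw":[60,60,60,60,60]}' 30
python3 -m handwheel '{"slide":[[30,-4,10],[22,-3,10],[0,0,0],[0,0,0]],"angular":[[0,0,0],[0,0,0],[0,0,0],[0,0,0]],"claw":[60,60,60,60]}'
python3 - <<'E'
from h import *
go([.409,-.359,.066])
pts('wrist',['weight_large_knob','weight_large','weight_block','weight_small'])
pts('top',['poise_grip','plate_right_top','dough_scale'])
cv2.imwrite('pics/w1.png',grab_frame('wrist')[:,:,::-1])
E
```

```text
t: 1.52
tcp_pos: [0.3651, -0.3846, 0.3645]
tcp_rot: [3.082, 0.607, 0.0]
wrist_force: [1.1, -0.9, 0.0]
gripper_width: 0.0633
grip_force: 0.0
t: 1.85
tcp_pos: [0.41, -0.3587, 0.3441]
tcp_rot: [-3.08, -0.612, 0.001]
wrist_force: [-0.5, -0.5, -0.3]
gripper_width: 0.0603
grip_force: 0.0
t 1.85 grasp [ 0.4098 -0.3586  0.1849] F [-0.5 -0.5 -0.3] w 0.0603 shift [ -0.8   0.2 118.9]
wrist weight_large_knob []
wrist weight_large [([0.4067, -0.3639, 0.0123], 0.68)]
wrist weight_block [([0.4075, -0.3653, 0.011], 0.74), ([0.3933, -0.387, 0.0014], 0.61)]
wrist weight_small [([0.3734, -0.4115, 0.0122], 0.92)]
top poise_grip [([0.4497, -0.1986, 0.126], 0.84)]
top plate_right_top [([0.5651, -0.3746, 0.2164], 0.76)]
top dough_scale [([0.5529, -0.2566, -0.0029], 0.59), ([0.5444, -0.1409, 0.1768], 0.56)]
```

View pics/w1.png

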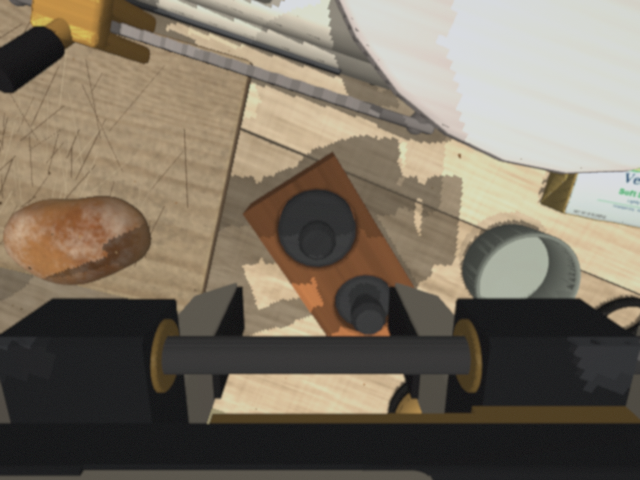

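The wrist view shows the large knob's top face at about (318,240), its body's top at (317,228), and the small knob at (369,316). I'll triangulate with those heights.

```bash
python3 - <<'E'
from h import *
c=calibration('wrist');M=np.array(c['mtx']);T=np.array(c['mount']);s,R,p=pose()
for uv,z in [((318,240),.074),((317,228),.042),((369,317),.068)]:
    r=R.apply(T[:3,:3]@np.linalg.solve(M,[*uv,1]));o=p+R.apply(T[:3,3]);print((o+r*(z-o[2])/r[2]).round(4))
E
```

```text
[ 0.4111 -0.3617  0.074 ]
[ 0.4103 -0.3614  0.042 ]
[ 0.3721 -0.4152  0.068 ]
```

```bash
python3 -m handwheel '{"slide":[[0,2.5,35],[0,0,35],[0,0,25],[0,0,15],[0,0,7]],"angular":[[0,0,0],[0,0,0],[0,0,0],[0,0,0],[0,0,0]],"claw":[60,60,60,60,60]}' 30
python3 -m handwheel '{"slide":[[0,0,0],[0,0,0],[0,0,0],[0,0,0],[0,0,0]],"angular":[[0,0,0],[0,0,0],[0,0,0],[0,0,0],[0,0,0]],"claw":[40,20,15,15,15]}' 30
python3 -m handwheel '{"slide":[[0,0,0],[0,0,0],[0,0,0],[0,0,0]],"angular":[[0,0,0],[0,0,0],[0,0,0],[0,0,0]],"claw":[10,10,10,10]}' 40
```

```text
t: 2.77
tcp_pos: [0.4096, -0.3613, 0.2253]
tcp_rot: [-3.079, -0.607, 0.003]
wrist_force: [-0.5, 0.1, -0.1]
gripper_width: 0.0601
grip_force: 0.0
t: 3.18
tcp_pos: [0.4105, -0.362, 0.2289]
tcp_rot: [3.08, 0.608, 0.002]
wrist_force: [0.2, -0.7, 0.1]
gripper_width: 0.0314
grip_force: 0.0
t: 3.52
tcp_pos: [0.4103, -0.3614, 0.2284]
tcp_rot: [-3.082, -0.609, -0.0]
wrist_force: [-1.6, 3.7, 6.5]
gripper_width: 0.023
grip_force: 40.0
```

```bash
python3 -m handwheel '{"slide":[[0,0,0],[0,0,3],[0,0,1],[0,0,0],[0,0,0]],"angular":[[0,0,0],[0,0,0],[0,0,0],[0,0,0],[0,0,0]],"claw":[34,34,34,10,10]}' 40
python3 -m handwheel '{"slide":[[0,0,0],[0,0,0],[0,0,0],[0,0,-3],[0,0,-5]],"angular":[[0,0,0],[0,0,0],[0,0,0],[0,0,0],[0,0,0]],"claw":[10,10,10,10,10]}'
python3 -m handwheel '{"slide":[[0,0,-10],[0,0,-10],[0,0,-10],[0,0,-15],[0,0,-20]],"angular":[[0,0,0],[0,0,0],[0,0,0],[0,0,0],[0,0,0]],"claw":[10,10,10,10,10]}'
```

```text
t: 3.93
tcp_pos: [0.4102, -0.3617, 0.2235]
tcp_rot: [-3.082, -0.608, 0.001]
wrist_force: [-1.6, 3.2, 1.9]
gripper_width: 0.0248
grip_force: 1.7
t: 4.35
tcp_pos: [0.4101, -0.3616, 0.2312]
tcp_rot: [-3.081, -0.608, 0.001]
wrist_force: [-0.4, -0.1, -4.5]
gripper_width: 0.0229
grip_force: 40.0
t: 4.77
tcp_pos: [0.41, -0.3615, 0.2974]
tcp_rot: [-3.081, -0.608, 0.001]
wrist_force: [-1.4, 0.9, -5.5]
gripper_width: 0.0233
grip_force: 40.0
```

```bash
python3 -m handwheel '{"slide":[[0,0,-30],[0,0,-35],[0,0,-35],[0,0,-35],[0,0,-35]],"angular":[[0,0,0],[0,0,0.1],[0,0,0.11],[0,0,0.1],[0,0,0]],"claw":[10,10,10,10,10]}'
python3 -m handwheel '{"slide":[[25,5,0],[35,6,0],[35,6,0],[35,6,0],[22,2,0]],"angular":[[0,0,0],[0,0,0],[0,0,0],[0,0,0],[0,0,0]],"claw":[10,10,10,10,10]}'
python3 -m handwheel '{"slide":[[0,0,0],[0,0,0]],"angular":[[0,0,0],[0,0,0]],"claw":[10,10]}'
python3 - <<'E'
from h import *
go([.5645,-.3755,.216+.055])
pts('top',['weight_large','weight_large_knob'])
pts('scene',['weight_large','plate_right_top'])
E
```

```text
t: 5.18
tcp_pos: [0.4097, -0.3611, 0.4698]
tcp_rot: [3.138, 0.117, 0.001]
wrist_force: [0.4, -1.6, -5.1]
gripper_width: 0.0228
grip_force: 40.0
t: 5.6
tcp_pos: [0.566, -0.3741, 0.4673]
tcp_rot: [3.138, 0.127, 0.003]
wrist_force: [-0.4, -0.9, -5.7]
gripper_width: 0.0229
grip_force: 40.0
t: 5.77
tcp_pos: [0.5646, -0.374, 0.4663]
tcp_rot: [-3.138, -0.128, 0.001]
wrist_force: [-0.2, 0.2, -4.5]
gripper_width: 0.0229
grip_force: 40.0
t 5.77 grasp [ 0.5645 -0.3739  0.3071] F [-0.2  0.2 -4.5] w 0.0229 shift [-0.1  1.6 36.1]
top weight_large [([0.5652, 0.0109, 0.0018], 0.78), ([0.5623, -0.3705, 0.2562], 0.39)]
top weight_large_knob [([0.5711, 0.0096, 0.0447], 0.72), ([0.564, -0.371, 0.3045], 0.45), ([0.5631, -0.3782, 0.1362], 0.27)]
scene weight_large [([0.5673, 0.0076, 0.0021], 0.95), ([0.5626, -0.3743, 0.2591], 0.92), ([0.6488, -0.5181, 0.0019], 0.65)]
scene plate_right_top []
```

```bash
python3 -m handwheel '{"slide":[[0,1.5,14],[0,0,10],[0,0,6],[0,0,2],[0,0,0]],"angular":[[0,0,0],[0,0,0],[0,0,0],[0,0,0],[0,0,0]],"claw":[10,10,10,10,10]}'
python3 -m handwheel '{"slide":[[0,0,1.5],[0,0,1.5],[0,0,1],[0,0,0]],"angular":[[0,0,0],[0,0,0],[0,0,0],[0,0,0]],"claw":[10,10,10,10]}'
```

```text
t: 6.48
tcp_pos: [0.5637, -0.3761, 0.434]
tcp_rot: [-3.138, -0.125, 0.002]
wrist_force: [0.3, 0.7, -4.5]
gripper_width: 0.023
grip_force: 40.0
t: 6.82
tcp_pos: [0.5639, -0.376, 0.4307]
tcp_rot: [3.139, 0.125, 0.0]
wrist_force: [-0.4, -0.6, -4.9]
gripper_width: 0.0227
grip_force: 40.0
```

```bash
python3 -m handwheel '{"slide":[[0,0,1],[0,0,1],[0,0,1],[0,0,0],[0,0,0]],"angular":[[0,0,0],[0,0,0],[0,0,0],[0,0,0],[0,0,0]],"claw":[10,10,10,10,10]}'
python3 -m handwheel '{"slide":[[0,0,1],[0,0,1],[0,0,0],[0,0,0]],"angular":[[0,0,0],[0,0,0],[0,0,0],[0,0,0]],"claw":[10,10,10,10]}'
```

```text
t: 7.23
tcp_pos: [0.5639, -0.376, 0.4276]
tcp_rot: [-3.139, -0.125, 0.0]
wrist_force: [0.4, -0.2, -5.5]
gripper_width: 0.0229
grip_force: 40.0
t: 7.57
tcp_pos: [0.5638, -0.376, 0.4261]
tcp_rot: [3.139, 0.125, 0.001]
wrist_force: [-1.2, 0.5, -2.9]
gripper_width: 0.0229
grip_force: 40.0
```

```bash
python3 -m handwheel '{"slide":[[0,0,1],[0,0,0],[0,0,0],[0,0,0]],"angular":[[0,0,0],[0,0,0],[0,0,0],[0,0,0]],"claw":[10,10,10,10]}'
python3 -m handwheel '{"slide":[[0,0,1],[0,0,0],[0,0,0],[0,0,0]],"angular":[[0,0,0],[0,0,0],[0,0,0],[0,0,0]],"claw":[10,10,10,10]}'
```

```text
t: 7.9
tcp_pos: [0.5638, -0.3761, 0.4253]
tcp_rot: [3.138, 0.125, 0.001]
wrist_force: [-1.6, -0.0, 0.5]
gripper_width: 0.0227
grip_force: 40.0
t: 8.23
tcp_pos: [0.5639, -0.3762, 0.4238]
tcp_rot: [3.139, 0.125, 0.0]
wrist_force: [-2.2, 0.3, 0.4]
gripper_width: 0.0227
grip_force: 40.0
```

```bash
python3 -m handwheel '{"slide":[[0,0,0],[0,0,0],[0,0,0],[0,0,0],[0,0,0]],"angular":[[0,0,0],[0,0,0],[0,0,0],[0,0,0],[0,0,0]],"claw":[26,32,40,50,60]}' 20
python3 -m handwheel '{"slide":[[0,0,-10],[0,0,-25],[0,0,-35],[0,0,-30],[-20,0,0]],"angular":[[0,0,0],[0,0,0],[0,0,0],[0,0,0],[0,0,0]],"claw":[60,60,60,60,60]}'
python3 -m handwheel '{"slide":[[-40,-10,0],[-40,-10,0],[-40,-20,0],[-40,-20,0],[-20,-20,0]],"angular":[[0,0,0],[0,0,0],[0,0,0],[0,0,0],[0,0,0]],"claw":[60,60,50,40,30]}'
python3 - <<'E'
from h import *
go([.45,-.20,.126])
pts('top',['poise_grip','poise','plate_right_top','weight_large','needle_tip','dough_scale'])
pts('wrist',['poise_grip','poise','needle_tip'])
pts('scene',['weight_large','needle_tip','jam_jar'])
a=grab_frame('wrist');cv2.imwrite('pics/w2.png',a[:,:,::-1])
b=grab_frame('scene')[100:400,100:500];cv2.imwrite('pics/s2.png',cv2.resize(b,(800,600))[:,:,::-1])
E
```

```text
t: 8.65
tcp_pos: [0.564, -0.376, 0.4237]
tcp_rot: [3.139, 0.126, 0.0]
wrist_force: [0.5, 0.3, 0.4]
gripper_width: 0.0473
grip_force: 0.0
t: 9.07
tcp_pos: [0.5455, -0.3767, 0.5322]
tcp_rot: [3.129, 0.129, 0.019]
wrist_force: [1.3, -0.3, 0.8]
gripper_width: 0.0597
grip_force: 0.0
t: 9.48
tcp_pos: [0.3606, -0.3136, 0.5248]
tcp_rot: [3.138, 0.122, -0.0]
wrist_force: [0.7, -0.2, 1.2]
gripper_width: 0.0443
grip_force: 0.0
t 9.48 grasp [ 0.3606 -0.3139  0.3656] F [ 0.7 -0.2  1.2] w 0.0443 shift [  98.  -106.9  239.4]
top poise_grip [([0.4518, -0.2008, 0.1269], 0.75)]Traceback (most recent call last):
  File "<stdin>", line 3, in <module>
  File "h.py", line 15, in pts
    for n in names: print(c,n,[(np.round(d['location'],4).tolist(),round(d['confidence'],2)) for d in tip_of(n,c)][:3])
                                                                                                      ~~~~~~^^^^^
ValueError: it knows: dough_scale, jam_jar, needle_tip, plate_left_top, plate_right, plate_right_top, poise_grip, weight_block, weight_large, weight_large_knob, weight_small
```

```bash
python3 - <<'E'
from h import *
pts('top',['plate_right_top','weight_large','needle_tip','dough_scale','plate_left_top'])
pts('wrist',['poise_grip','needle_tip','dough_scale','plate_right_top'])
pts('scene',['weight_large','needle_tip','plate_right_top'])
psi=np.deg2rad(4.5)
Rt=Ro.from_euler('z',psi)*Ro.from_matrix(np.array([[1,0,0],[0,-1,0],[0,0,-1]]).T)*Ro.from_euler('y',.61)
print(Rt.as_matrix().round(2))
go([.451,-.200,.126],Rt)
a=grab_frame('wrist');cv2.imwrite('pics/w2.png',a[:,:,::-1])
b=grab_frame('scene')[100:400,100:500];cv2.imwrite('pics/s2.png',cv2.resize(b,(800,600))[:,:,::-1])
E
```

```text
top plate_right_top [([0.5659, -0.3785, 0.2151], 0.93), ([0.4473, -0.2, 0.128], 0.25)]
top weight_large [([0.5654, 0.0109, 0.0001], 0.84), ([0.5613, -0.3729, 0.2144], 0.83), ([0.6462, -0.5211, 0.0023], 0.68)]
top needle_tip [([0.5371, -0.2377, 0.2675], 0.72)]
top dough_scale [([0.5522, -0.255, 0.0004], 0.81)]
top plate_left_top [([0.5463, -0.1408, 0.1762], 0.64)]
wrist poise_grip [([0.4514, -0.2032, 0.1315], 0.68)]
wrist needle_tip []
wrist dough_scale [([0.5529, -0.2562, 0.0015], 0.97)]
wrist plate_right_top []
scene weight_large [([0.649, -0.5172, -0.0034], 0.7), ([0.5617, -0.3747, 0.2143], 0.65), ([0.573, 0.011, 0.0011], 0.56)]
scene needle_tip [([0.5348, -0.2322, 0.265], 0.94)]
scene plate_right_top [([0.5618, -0.3716, 0.2177], 0.65)]
[[ 0.82  0.08  0.57]
 [ 0.06 -1.    0.04]
 [ 0.57  0.   -0.82]]
t 10.33 grasp [ 0.3639 -0.3146  0.3645] F [-0.   0.5 -0. ] w 0.0302 shift [  96.  -107.2  238.5]
turn [-0.     0.61   0.001] tcp shift [   4.8 -107.4  267.2]
```

View pics/w2.png

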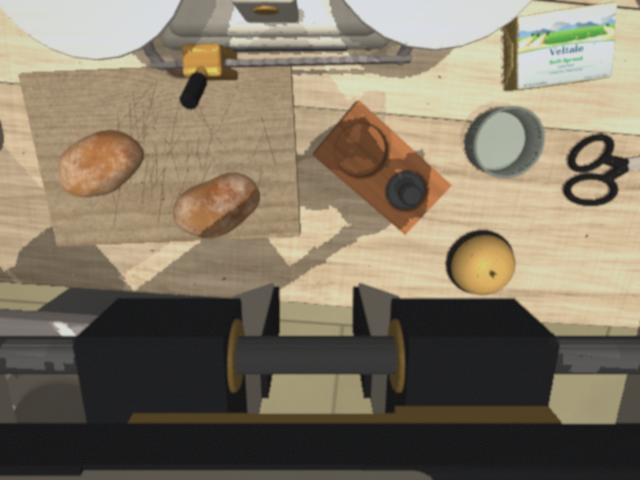

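View pics/s2.png

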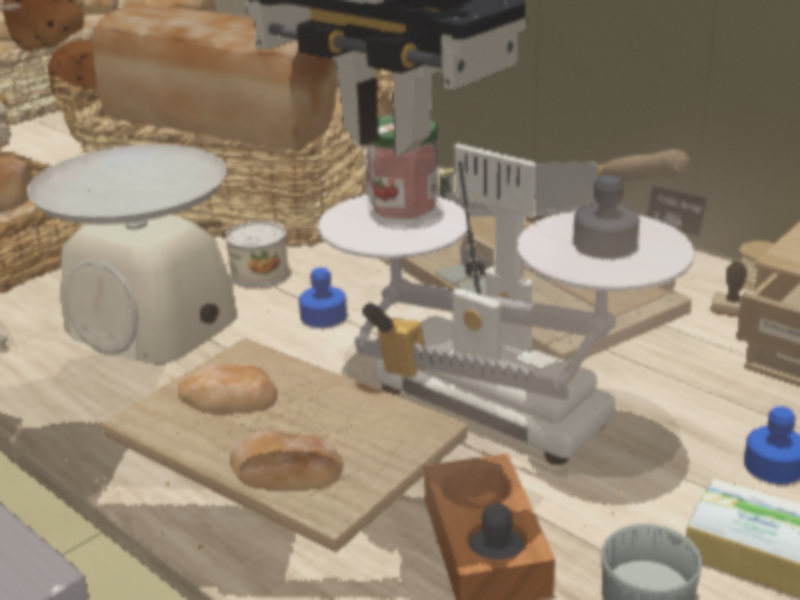

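The wrist view shows the poise at (207,62) with its handle at (193,92), and the large pocket empty at (360,150). In the scene crop the weight stands upright on the right plate (607,235), and the needle leans left of the dial. Next I tilt the gripper back and straddle the handle.

```bash
python3 -m handwheel '{"slide":[[0,-21,0],[0,-21,0],[0,-21,0],[0,-22,0],[0,-22,0]],"angular":[[0,0.122,0],[0,0.122,0],[0,0.122,0],[0,0.122,0],[0,0.122,0]],"claw":[34,34,34,34,34]}'
python3 -m handwheel '{"slide":[[0,0,0],[0,0,0]],"angular":[[0,0,0],[0,0,0]],"claw":[34,34]}'
python3 - <<'E'
from h import *
Rt=Ro.from_euler('z',np.deg2rad(4.5))*Ro.from_matrix(np.diag([1,-1,-1]))*Ro.from_euler('y',.61)
go([.451,-.201,.128],Rt)
pts('wrist',['poise_grip']);pts('scene',['poise_grip','needle_tip'])
E
```

```text
t: 10.85
tcp_pos: [0.355, -0.2069, 0.524]
tcp_rot: [-2.97, -0.117, -0.945]
wrist_force: [0.9, 1.3, -0.9]
gripper_width: 0.0338
grip_force: 0.0
t: 11.02
tcp_pos: [0.3546, -0.2071, 0.524]
tcp_rot: [-2.973, -0.12, -0.935]
wrist_force: [-0.9, -0.2, -0.8]
gripper_width: 0.0343
grip_force: 0.0
t 11.02 grasp [ 0.4455 -0.1999  0.3935] F [-0.9 -0.2 -0.8] w 0.0343 shift [-147.5    1.2  220.8]
turn [-0.     0.001  0.002] tcp shift [-147.6    1.2  220.8]
wrist poise_grip []
scene poise_grip [([0.4514, -0.1996, 0.1288], 0.8)]
scene needle_tip [([0.3659, -0.418, 0.0148], 0.65), ([0.5398, -0.2318, 0.2643], 0.59)]
```

```bash
python3 -m handwheel '{"slide":[[-37,0,0],[-37,0,0],[-37,0,0],[-36.5,0,0],[0,1,30]],"angular":[[0,0,0],[0,0,0],[0,0,0],[0,0,0],[0,0,0]],"claw":[34,34,34,34,34]}'
python3 -m handwheel '{"slide":[[0,0,40],[0,0,40],[0,0,30],[0,0,15],[0,0,0]],"angular":[[0,0,0],[0,0,0],[0,0,0],[0,0,0],[0,0,0]],"claw":[34,34,34,34,34]}'
python3 - <<'E'
from h import *
go([.451,-.201,.128])
pts('wrist',['poise_grip']);pts('top',['poise_grip'])
cv2.imwrite('pics/w3.png',grab_frame('wrist')[:,:,::-1])
E
```

```text
t: 11.68
tcp_pos: [0.246, -0.2212, 0.4141]
tcp_rot: [-2.981, -0.096, -0.935]
wrist_force: [0.7, -1.9, 0.4]
gripper_width: 0.0339
grip_force: 0.0
t: 12.1
tcp_pos: [0.3242, -0.2113, 0.3096]
tcp_rot: [-2.968, -0.119, -0.929]
wrist_force: [-0.4, -0.0, 0.1]
gripper_width: 0.0342
grip_force: 0.0
t 12.1 grasp [ 0.4146 -0.2033  0.1788] F [-0.4 -0.   0.1] w 0.0342 shift [ 1.   0.9 62.5]
wrist poise_grip [([0.4493, -0.2043, 0.1292], 0.68)]
top poise_grip [([0.4483, -0.2031, 0.1254], 0.83)]
```

View pics/w3.png

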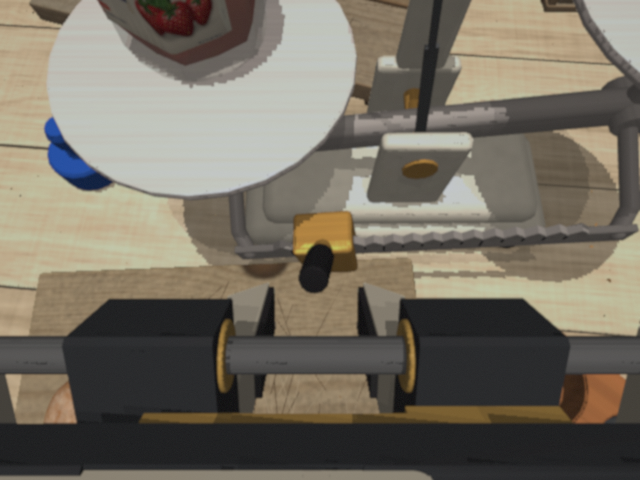

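The wrist view shows the black handle at (317,268), centred between the fingers (midpoint about x=316) with the body clear of the left plate. I go in.

```bash
python3 -m handwheel '{"slide":[[1,0.5,25],[0,0,18],[0,0,9],[0,0,5],[0,0,0]],"angular":[[0,0,0],[0,0,0],[0,0,0],[0,0,0],[0,0,0]],"claw":[34,34,34,34,34]}' 10
python3 -m handwheel '{"slide":[[0,0,0],[0,0,0]],"angular":[[0,0,0],[0,0,0]],"claw":[26,26]}' 10
python3 - <<'E'
from h import *
go([.451,-.201,.128])
pts('wrist',['poise_grip']);pts('top',['poise_grip'])
E
```

```text
t: 12.77
tcp_pos: [0.3569, -0.2095, 0.2662]
tcp_rot: [-2.972, -0.119, -0.936]
wrist_force: [-0.8, 0.4, -0.6]
gripper_width: 0.034
grip_force: 0.0
t: 12.93
tcp_pos: [0.3566, -0.2095, 0.2669]
tcp_rot: [-2.972, -0.119, -0.938]
wrist_force: [-0.3, -0.4, -0.2]
gripper_width: 0.0271
grip_force: 0.0
t 12.93 grasp [ 0.4477 -0.2025  0.1365] F [-0.3 -0.4 -0.2] w 0.0271 shift [-2.  -1.2  8.9]
wrist poise_grip [([0.4534, -0.2007, 0.1297], 0.85)]
top poise_grip [([0.449, -0.2004, 0.1286], 0.52), ([0.5603, -0.3744, 0.2133], 0.29)]
```

```bash
python3 -m handwheel '{"slide":[[0,5,0],[0,7,0],[0,8,0],[0,8,0],[0,7,0]],"angular":[[0,0,0],[0,0,0],[0,0,0],[0,0,0],[0,0,0]],"claw":[26,26,26,26,26]}' 10
python3 -m handwheel '{"slide":[[0,0,0],[0,-3,0],[0,0,0],[0,0,0]],"angular":[[0,0,0],[0,0,0],[0,0,0],[0,0,0]],"claw":[26,26,26,26]}' 10
python3 - <<'E'
from h import *
go([.451,-.201,.128])
pts('wrist',['poise_grip','needle_tip']);pts('top',['poise_grip','plate_right_top','needle_tip']);pts('scene',['needle_tip','weight_large'])
E
```

```text
t: 13.55
tcp_pos: [0.3597, -0.2452, 0.266]
tcp_rot: [-2.972, -0.118, -0.936]
wrist_force: [0.7, 2.0, 0.8]
gripper_width: 0.026
grip_force: 0.5
t: 13.88
tcp_pos: [0.3593, -0.2414, 0.2661]
tcp_rot: [-2.973, -0.118, -0.936]
wrist_force: [0.8, -2.0, 0.5]
gripper_width: 0.0262
grip_force: 1.2
t 13.88 grasp [ 0.4503 -0.2343  0.1356] F [ 0.8 -2.   0.5] w 0.0262 shift [ -1.6 -33.2   8.2]
wrist poise_grip [([0.4524, -0.2397, 0.138], 0.79)]
wrist needle_tip []
top poise_grip [([0.4534, -0.2385, 0.1343], 0.8), ([0.563, -0.3747, 0.1301], 0.75)]
top plate_right_top [([0.5667, -0.3749, 0.2106], 0.74)]
top needle_tip [([0.5364, -0.244, 0.2687], 0.76)]
scene needle_tip [([0.5376, -0.2381, 0.2667], 0.93), ([0.457, -0.2378, 0.1306], 0.49)]
scene weight_large [([0.6518, -0.5173, -0.0028], 0.89), ([0.5638, -0.3741, 0.2105], 0.55), ([0.5707, 0.012, 0.0001], 0.48)]
```

```bash
python3 -m handwheel '{"slide":[[0,6,0],[0,6,0],[0,6,0],[0,6,0],[0,4,0]],"angular":[[0,0,0],[0,0,0],[0,0,0],[0,0,0],[0,0,0]],"claw":[26,26,26,26,26]}' 10
python3 -m handwheel '{"slide":[[0,0,0],[0,1,0],[0,0,0],[0,0,0]],"angular":[[0,0,0],[0,0,0],[0,0,0],[0,0,0]],"claw":[36,36,36,36]}' 10
python3 - <<'E'
from h import *
go([.451,-.201,.128])
pts('wrist',['poise_grip']);pts('top',['poise_grip','plate_right_top','needle_tip']);pts('scene',['needle_tip','weight_large','poise_grip'])
b=grab_frame('scene')[120:330,210:490];cv2.imwrite('pics/s3.png',cv2.resize(b,(800,600),interpolation=cv2.INTER_CUBIC)[:,:,::-1])
E
```

```text
t: 14.8
tcp_pos: [0.3616, -0.2696, 0.2659]
tcp_rot: [-2.971, -0.119, -0.935]
wrist_force: [0.3, 1.1, 1.6]
gripper_width: 0.0259
grip_force: 0.7
t: 15.13
tcp_pos: [0.3616, -0.2701, 0.266]
tcp_rot: [-2.972, -0.118, -0.935]
wrist_force: [0.8, -0.0, -0.8]
gripper_width: 0.0359
grip_force: 0.0
t 15.13 grasp [ 0.4525 -0.2629  0.1355] F [ 0.8 -0.  -0.8] w 0.0359 shift [ -1.5 -61.8   8.1]
wrist poise_grip [([0.4557, -0.2573, 0.1424], 0.94)]
top poise_grip [([0.4541, -0.2554, 0.1327], 0.47)]
top plate_right_top [([0.5646, -0.3749, 0.1995], 0.7), ([0.5436, -0.1364, 0.1906], 0.68)]
top needle_tip [([0.5341, -0.2547, 0.2682], 0.91)]
scene needle_tip [([0.542, -0.2536, 0.2685], 0.86)]
scene weight_large [([0.5636, -0.372, 0.2039], 0.81), ([0.6494, -0.5158, -0.0019], 0.81), ([0.5715, 0.0113, -0.0029], 0.75)]
scene poise_grip [([0.5627, -0.3771, 0.2544], 0.74)]
```

View pics/s3.png

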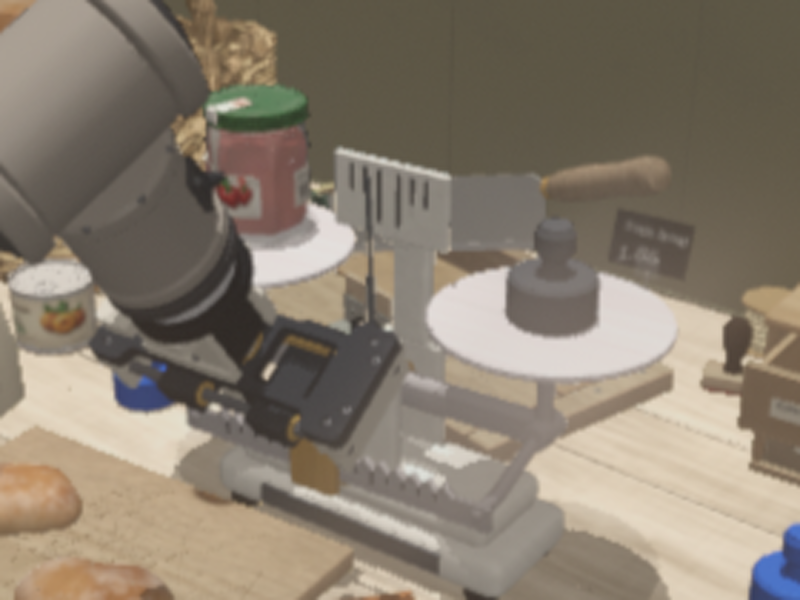

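The needle is just left of the dial's centre (370,180) from this oblique view, and the plates are nearly level. My estimate is about -0.03 rad, so I push one more notch.

```bash
python3 -m handwheel '{"slide":[[0,1,0],[0,2,0],[0,3,0],[0,3,0],[0,0,0]],"angular":[[0,0,0],[0,0,0],[0,0,0],[0,0,0],[0,0,0]],"claw":[26,26,26,26,26]}' 10
python3 -m handwheel '{"slide":[[0,0,0],[0,0,0],[0,0,0],[0,0,0],[0,0,0]],"angular":[[0,0,0],[0,0,0],[0,0,0],[0,0,0],[0,0,0]],"claw":[38,38,38,38,38]}' 10
python3 - <<'E'
from h import *
go([.451,-.201,.128])
pts('wrist',['poise_grip']);pts('top',['poise_grip','plate_right_top','plate_left_top','needle_tip']);pts('scene',['needle_tip','plate_right_top'])
E
```

```text
t: 16.1
tcp_pos: [0.3624, -0.2794, 0.266]
tcp_rot: [-2.971, -0.119, -0.936]
wrist_force: [-0.1, 0.9, 0.2]
gripper_width: 0.0262
grip_force: 0.4
t: 16.52
tcp_pos: [0.3623, -0.2791, 0.2661]
tcp_rot: [-2.972, -0.118, -0.936]
wrist_force: [0.0, -0.0, 0.3]
gripper_width: 0.0382
grip_force: 0.0
t 16.52 grasp [ 0.4533 -0.2719  0.1356] F [ 0.  -0.   0.3] w 0.0382 shift [ -1.6 -70.8   8.1]
wrist poise_grip []
top poise_grip [([0.4563, -0.2607, 0.1378], 0.73)]
top plate_right_top [([0.564, -0.3782, 0.1944], 0.97)]
top plate_left_top [([0.5438, -0.1379, 0.1955], 0.95)]
top needle_tip [([0.536, -0.2595, 0.267], 0.67), ([0.3856, -0.3854, 0.0019], 0.61)]
scene needle_tip []
scene plate_right_top [([0.5615, -0.3765, 0.2], 0.64)]
```

Nearly level. I back out along the tool axis and inspect the dial with the wrist camera.

```bash
python3 -m handwheel '{"slide":[[0,4,0],[0,0,-10],[0,0,-25],[0,0,-35],[0,0,-35]],"angular":[[0,0,0],[0,0,0],[0,0,0],[0,0,0],[0,0,0]],"claw":[50,50,50,50,50]}' 10
python3 -m handwheel '{"slide":[[0,0,-30],[0,0,-10],[0,0,0],[0,0,0],[0,0,0]],"angular":[[0,-0.12,0],[0,0.12,0],[0,0.12,0],[0,0.12,0],[0,0.12,0]],"claw":[50,50,50,50,50]}' 10
python3 - <<'E'
from h import *
go([.451,-.201,.128])
pts('top',['poise_grip','plate_right_top','plate_left_top','needle_tip']);pts('scene',['needle_tip','plate_right_top'])
pts('wrist',['needle_tip','poise_grip'])
cv2.imwrite('pics/w4.png',grab_frame('wrist')[:,:,::-1])
E
```

```text
t: 17.43
tcp_pos: [0.3016, -0.2876, 0.353]
tcp_rot: [-2.971, -0.118, -0.932]
wrist_force: [0.5, -0.9, 0.9]
gripper_width: 0.0499
grip_force: 0.0
t: 17.85
tcp_pos: [0.2817, -0.2894, 0.3848]
tcp_rot: [-2.735, -0.112, -1.47]
wrist_force: [0.9, 0.6, -0.9]
gripper_width: 0.05
grip_force: 0.0
t 17.85 grasp [ 0.4141 -0.2792  0.2969] F [ 0.9  0.6 -0.9] w 0.05 shift [-117.   -75.6  128.9]
top poise_grip []
top plate_right_top [([0.5672, -0.3786, 0.1982], 0.83), ([0.3675, -0.4178, 0.0116], 0.42)]
top plate_left_top [([0.5487, -0.138, 0.1937], 0.85)]
top needle_tip [([0.5367, -0.2601, 0.2694], 0.65), ([0.5534, -0.257, -0.0008], 0.36)]
scene needle_tip [([0.5425, -0.2583, 0.2687], 0.81)]
scene plate_right_top [([0.5606, -0.3767, 0.1994], 0.73)]
wrist needle_tip [([0.5343, -0.2517, 0.2679], 0.82)]
wrist poise_grip [([0.4559, -0.263, 0.1425], 0.78), ([0.5613, -0.3778, 0.1954], 0.49)]
```

View pics/w4.png

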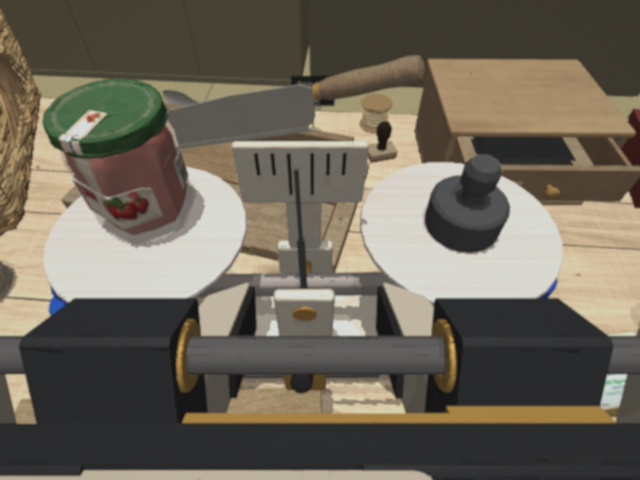

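The wrist view shows the jar on the left plate, the weight on the right, and the needle tip at about (296,172) in front of the dial (235–367, 142–200). I zoom in to judge it against the long marks.

```bash
python3 - <<'E'
from h import *
b=grab_frame('wrist')[130:330,220:385];cv2.imwrite('pics/w5.png',cv2.resize(b,(495,600),interpolation=cv2.INTER_CUBIC)[:,:,::-1])
c=calibration('wrist');T=np.array(c['mount']);s,R,p=pose();print(R.apply(T[:3,3])+p, s['t'])
M=np.array(c['mtx']);Rc=R*Ro.from_matrix(T[:3,:3]);o=p+R.apply(T[:3,3])
S=Ro.from_euler('z',np.deg2rad(4.5))
for a in(-.07,-.035,0,.035):
  for xo in(-.02,-.016):
    X=np.array([.5525,-.256,0])+S.apply([xo,-.152*np.sin(a),.115+.152*np.cos(a)]);q=M@Rc.inv().apply(X-o);print(a,xo,q[:2]/q[2])
E
```

```text
[ 0.34054585 -0.28569194  0.43483513] 18.5
-0.07 -0.02 [277.86702226 172.45268891]
-0.07 -0.016 [278.26477218 168.13536958]
-0.035 -0.02 [286.5634912  172.11736224]
-0.035 -0.016 [286.87425427 167.79962951]
0 -0.02 [295.29762205 172.01572083]
0 -0.016 [295.5207426  167.69763691]
0.035 -0.02 [304.04397697 172.14828605]
0.035 -0.016 [304.17920087 167.82991024]
```

View pics/w5.png

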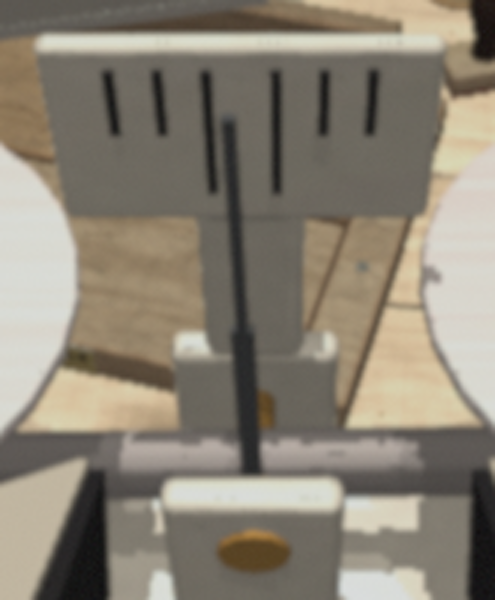

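The needle tip (x≈296) stands between the long marks (x≈290 and 312), and it matches the pixel predicted for a level beam (295). Gripper is clear of everything, so I hand in.

```bash
python3 -c "
from bench import manip
print(manip.sign_off())"
```

```text
the job is handed in; nothing more can be done
None
```

The job is handed in: the large weight is on the right plate, the poise is set so that the needle rests between the long marks (about level by my wrist-camera check), the jar and small weight are where they were, and the gripper is clear of the scale.

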